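# Test a curved safety edge with the fingertips

### The arm

A 6-joint arm with a two-finger parallel gripper is mounted at the origin on a cart in front of the work surface, level with it; the furniture and walls round the work are solid. World frame = base frame: x ahead of the robot, y to its left, z up, the work surface at z = 0. Lengths are in m, angles in rad, forces in N, time in s.
With the tool pointing down it reaches from about 0.3 to 0.875 m from the base axis. Payload 6.4 kg.
Tool frame: the origin (TCP) lies midway between the tips of the shut fingers; the grasp point (between the pads) lies 19 mm behind it (ctrl.hold_point_z is the distance from the TCP to the grasp point, in m); z points along the fingers, y is the line along which they close (so a half turn about z gives the same grasp; the last joint's range is limited). The gripper opens to 85 mm and grips with 20 to 120 N. Pads are 22 mm wide; open, the fingers measure 114 mm over their backs; the gripper's body (76 mm by 85 mm) begins 54 mm behind the grasp point. The pads swing forward as they close: fully open they stand 13 mm farther back than shut.
Start: joints at [-0.206, 0.181, 1.607, -0, 1.354, -0.206], TCP at [0.575, 0, 0.231] pointing down, gripper open.
Joint ranges: [-2.99, 2.99], [-0.89, 2.07], [0.3, 2.58], [-1.14, 4.28], [0, 2.63], [-3.12, 3.12]. Speed limits (rad/s): [2.57, 2.57, 3.01, 3.14, 3.14, 3.14].

### API

Orientations are given as a unit quaternion [w, x, y, z].
In Python, from bench import ctrl gives the robot as it stands.
- The arm moves only by the tool carry_out, never from a script. Its argument "plan" is text: rows parted by semicolons, each of 6 numbers parted by spaces: the shift along the tool's x, y, z as a fraction of full scale, then the turn, a rotation vector about the tool's x, y, z as a fraction of full scale. A call has exactly 8 rows; each row shifts and turns the commanded pose from where the row before left it, along the tool's axes as they then stand; what a row does not reach is not made up. Full scale, the value 1, is 40 mm for a shift and 0.1 rad for a turn. A row lasts 1/12 s, in which the tool goes at most 41.7 mm and 7.16 degrees, less where a joint would pass 70% of its speed; a pose out of reach is approached as far as the arm can. A call with a number of a shift or a turn outside -1 to 1 is refused whole. A call with a gripper value outside its range is refused whole. "claw" is the gripper's target within -1 to 1 (shut at 1, half-way at 0, fully open at -1), set as the call begins (left out, the last holds). The fingers move at their own pace and stop on an object; the grip force is fixed at half the most. Time passes only in rows, so rows that do not move let the fingers close, or fill a call up. It gives the time, the measured TCP pose, the force, the opening and the grip force at its end, in the units of the state.
- ctrl.get_obs(): the state, without advancing time (a new reading comes with each control period).
- ctrl.camera(name): name is "scene" or "side" or "wrist"; returns a dict with "pixels" (420x560x3 uint8, red, green, blue), "mtx" (3x3 intrinsics, pixels), "k1" (the pictures are not rectified: a ray, as slopes to the right and down, at radius r is drawn at 1 + k1 r^2 times it, then the intrinsics apply), "R" (3x3) and "t" (3): a world point X has camera coordinates R X + t. Camera axes: x right, y down, z forward; pixel columns grow to the right and rows downward; lengths in m; the calibration is good to about 2 mm. A picture is of the moment at which its call begins. There is no depth.
- ctrl.hand_in(): hands the job in; it is judged then, once.
The state is a dict: "time_s": time; "q": joint angles; "dq": joint speeds; "joint_efforts": joint torques, N m; "eef_pos": TCP position; "eef_rot": TCP orientation; "wrist_force": force on the tool from outside, world axes, zero at the start; "torque": the same for the moment, N m; "opening": opening from 0.0 (shut) to 1.0 (fully open); "grasp_force": force on a finger pad.
Only numpy, scipy, OpenCV 4.12 (cv2) and the standard library are available. Lean on these libraries where they do the work, as an engineer would, in place of code of your own. Each camera call takes 0.05 s, during which the arm holds its last target. There are 200 camera calls.

### The job

The curved safety edge on the bench needs its touch test. With the gripper shut, run the fingertips lightly along its row of five rubber pads, starting at the end where the tall round connector stands: press in each pad in turn, one at a time, by a few millimetres, none of them right down to its stop. Finish on the last pad and stay there, still pressing it lightly, when the program ends; grasp nothing and leave the loose parts around the edge where they are.

Things in the scene. Friction and masses are not known exactly. Their poses are not given: they have to be found in the camera images.
- safety_edge: Fixed curved aluminium channel, 44 mm wide, 12 mm high, about 330 mm long, with five black rubber pads in a row along an arc of radius 300 mm, 54 mm apart. Origin on the bench under the middle pad; own x points outward from the arc (away from the robot at yaw 0), own y along the row from pad1 to pad5. Pad centres at own (x, y) mm: (-19,-106), (-5,-54), (0,0), (-5,54), (-19,106).
- pad1_top (a point): Top centre of pad 1; 50 mm above the bench when not pressed. It moves down with the pad. The pad is a round bar 16 mm wide, 53 mm long along the row: level on its middle 16 mm, then sloping 30 degrees down to 6 mm lower and rounded off at both ends, so fingertips pressed in up to 5 mm glide from pad to pad.
- pad2_top (a point): Top centre of pad 2; 50 mm above the bench when not pressed. It moves down with the pad. The pad is a round bar 16 mm wide, 53 mm long along the row: level on its middle 16 mm, then sloping 30 degrees down to 6 mm lower and rounded off at both ends, so fingertips pressed in up to 5 mm glide from pad to pad.
- pad3_top (a point): Top centre of pad 3; 50 mm above the bench when not pressed. It moves down with the pad. The pad is a round bar 16 mm wide, 53 mm long along the row: level on its middle 16 mm, then sloping 30 degrees down to 6 mm lower and rounded off at both ends, so fingertips pressed in up to 5 mm glide from pad to pad.
- pad4_top (a point): Top centre of pad 4; 50 mm above the bench when not pressed. It moves down with the pad. The pad is a round bar 16 mm wide, 53 mm long along the row: level on its middle 16 mm, then sloping 30 degrees down to 6 mm lower and rounded off at both ends, so fingertips pressed in up to 5 mm glide from pad to pad.
- pad5_top (a point): Top centre of pad 5; 50 mm above the bench when not pressed. It moves down with the pad. The pad is a round bar 16 mm wide, 53 mm long along the row: level on its middle 16 mm, then sloping 30 degrees down to 6 mm lower and rounded off at both ends, so fingertips pressed in up to 5 mm glide from pad to pad.
- pad1 (a joint): How far pad 1 is pressed straight down, in m: 0 at rest, 0.009 at its stop. Spring of 1.1 N per mm with about 1 N of preload; springs back when released.
- pad2 (a joint): How far pad 2 is pressed straight down, in m: 0 at rest, 0.009 at its stop. Spring of 1.1 N per mm with about 1 N of preload; springs back when released.
- pad3 (a joint): How far pad 3 is pressed straight down, in m: 0 at rest, 0.009 at its stop. Spring of 1.1 N per mm with about 1 N of preload; springs back when released.
- pad4 (a joint): How far pad 4 is pressed straight down, in m: 0 at rest, 0.009 at its stop. Spring of 1.1 N per mm with about 1 N of preload; springs back when released.
- pad5 (a joint): How far pad 5 is pressed straight down, in m: 0 at rest, 0.009 at its stop. Spring of 1.1 N per mm with about 1 N of preload; springs back when released.
- connector: The tall round steel connector socket with ribs, 26 mm across at its flange and 30 mm high, standing on the 12 mm high foot at one end of the edge, 43 mm from the centre of the nearest pad (its top, 42 mm above the bench, is lower than the pads). It marks the end to start from, which may be either end. Fixed. Origin at the centre of its underside.
- blank_cap: Low round steel cap, 26 mm across and 5 mm high, on the foot at the other end. Fixed. Origin at the centre of its underside.
- hub_spacer: Loose bystander: alloy ring 38 mm across, 30 mm high. Origin at the centre of its underside.
- piston: Loose bystander: alloy piston 54 mm across, 48 mm high, standing. Origin at the centre of its underside.
- hex_bolt: Loose bystander: hex bolt 55 mm long standing on its head of 22 mm. Origin at the centre of its underside.

How it is judged:
On the way, in this order (a step that is already met when the one before it is completed fails the run):
1. the first pad, counted from the connector, is pressed in more than 1.5 mm with no other pad pressed (((horizontal distance between connector and pad1_top below 0.1 m and value of joint pad1 above 0.0015 m and value of joint each of pad2, pad3, pad4, pad5 below 0.0007 m) or (horizontal distance between connector and pad5_top below 0.1 m and value of joint pad5 above 0.0015 m and value of joint each of pad1, pad2, pad3, pad4 below 0.0007 m))), for 0.05 s.
2. the second pad, counted from the connector, is pressed in more than 1.5 mm with no other pad pressed (((horizontal distance between connector and pad1_top below 0.1 m and value of joint pad2 above 0.0015 m and value of joint each of pad1, pad3, pad4, pad5 below 0.0007 m) or (horizontal distance between connector and pad5_top below 0.1 m and value of joint pad4 above 0.0015 m and value of joint each of pad1, pad2, pad3, pad5 below 0.0007 m))), for 0.05 s.
3. the third pad, counted from the connector, is pressed in more than 1.5 mm with no other pad pressed (((horizontal distance between connector and pad1_top below 0.1 m and value of joint pad3 above 0.0015 m and value of joint each of pad1, pad2, pad4, pad5 below 0.0007 m) or (horizontal distance between connector and pad5_top below 0.1 m and value of joint pad3 above 0.0015 m and value of joint each of pad1, pad2, pad4, pad5 below 0.0007 m))), for 0.05 s.
4. the fourth pad, counted from the connector, is pressed in more than 1.5 mm with no other pad pressed (((horizontal distance between connector and pad1_top below 0.1 m and value of joint pad4 above 0.0015 m and value of joint each of pad1, pad2, pad3, pad5 below 0.0007 m) or (horizontal distance between connector and pad5_top below 0.1 m and value of joint pad2 above 0.0015 m and value of joint each of pad1, pad3, pad4, pad5 below 0.0007 m))), for 0.05 s.
At the end, for the whole second after the job is handed in: The fingers rest on the pad farthest from the connector and keep it pressed in by 1.5 to 8.3 mm, the other pads are released (less than 0.7 mm), and the spacer, piston and bolt stand within 15 mm of where they were (((horizontal distance between connector and pad1_top below 0.1 m and value of joint pad5 above 0.0015 m and value of joint each of pad1, pad2, pad3, pad4 below 0.0007 m) or (horizontal distance between connector and pad5_top below 0.1 m and value of joint pad1 above 0.0015 m and value of joint each of pad2, pad3, pad4, pad5 below 0.0007 m)) and contact force between the fingers and safety_edge above 0.5 N and not (distance of hub_spacer from where it was at the start of the episode above 0.015 m) and not (distance of piston from where it was at the start of the episode above 0.015 m) and not (distance of hex_bolt from where it was at the start of the episode above 0.015 m) and angle between each of hub_spacer, piston, hex_bolt's own z axis and vertical below 0.2 rad); the arm keeps its last pose, push and grip.
It fails at once if a pad is pushed down to its stop (more than 8.3 mm) (value of joint any of pad1, pad2, pad3, pad4, pad5 above 0.0083 m).
It fails at once if the safety edge is hit with more than 25 N (contact force between any of the fingers, the arm and safety_edge above 25 N).
It fails at once if the spacer is moved more than 15 mm, lifted 10 mm or knocked over (distance of hub_spacer from where it was at the start of the episode above 0.015 m or height (world z) of hub_spacer above 0.01 m or angle between hub_spacer's own z axis and vertical above 0.3 rad).
It fails at once if the piston is moved more than 15 mm, lifted 10 mm or knocked over (distance of piston from where it was at the start of the episode above 0.015 m or height (world z) of piston above 0.01 m or angle between piston's own z axis and vertical above 0.3 rad).
It fails at once if the bolt is moved more than 15 mm, lifted 10 mm or knocked over (distance of hex_bolt from where it was at the start of the episode above 0.015 m or height (world z) of hex_bolt above 0.01 m or angle between hex_bolt's own z axis and vertical above 0.3 rad).
It also fails if it takes over 38 s, if anything falls off the work surface, if the arm or the gripper's body presses on something with over 40 N, if the wrist force passes 120 N, or if a joint passes its speed limit or range.

## Working session

There is one attempt and no reset: what is moved stays moved. The work goes in short steps, Python scripts to look and compute and a tool call to move; the robot and the scene stay as the last step left them, time stands still between calls to the robot, and variables do not carry over. Pictures are saved under pics/ and viewed, at most 10 in all, crops included, and the job is handed in when it is done.

Besides the shell and the picture viewer there is one more tool, called in YAML: its name, and indented under it one key for each argument. carry_out: Moves the arm, as the interface text tells. Shift numbers are shares of 40 mm and turn numbers shares of 0.1 rad, none past 1 either way. Its arguments: {"type":"object","properties":{"plan":{"type":"string"},"claw":{"type":"number"}},"required":["plan"]}

```bash
mkdir -p pics; cat > h.py <<'E'
import numpy as np, cv2
from bench import ctrl
def cast(c,uv,z):
    K=np.array(c["mtx"]);R=np.array(c["R"]);t=np.array(c["t"]);k=c["k1"]
    d=np.array([(uv[0]-K[0,2])/K[0,0],(uv[1]-K[1,2])/K[1,1]]);s=d.copy()
    for _ in range(30): s=d/(1+k*(s@s))
    o=-R.T@t; r=R.T@np.array([s[0],s[1],1]); return o+r*(z-o[2])/r[2]
def proj(c,X):
    K=np.array(c["mtx"]);p=np.array(c["R"])@X+np.array(c["t"]);s=p[:2]/p[2];s=s*(1+c["k1"]*(s@s))
    return K[:2,:2]@s+K[:2,2]
E
python3 - <<'E'
from h import *
import pickle
cs={n:ctrl.camera(n) for n in("scene","side","wrist")}
pickle.dump(cs,open("c0.pkl","wb"))
for n in cs: cv2.imwrite(f"pics/{n}0.png",cs[n]["pixels"][:,:,::-1])
cv2.imwrite("pics/all0.png",cv2.resize(np.hstack([cs["scene"]["pixels"],cs["wrist"]["pixels"]])[:,:,::-1],(800,300)))
o=ctrl.get_obs();print(o["eef_pos"],o["eef_rot"],o["time_s"],o["wrist_force"])
E
```

```text
[5.74571807e-01 1.29978361e-04 2.30568523e-01] [-5.93618238e-04  7.07109635e-01  7.07103582e-01 -3.70134459e-04] 0.15 [ 0.28985147 -0.32627661  0.30047898]
```

View pics/scene0.png

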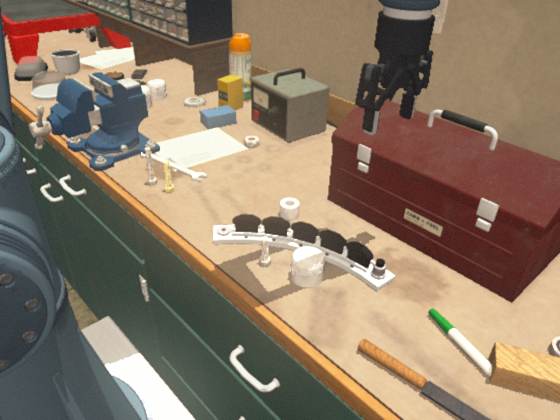

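View pics/wrist0.png

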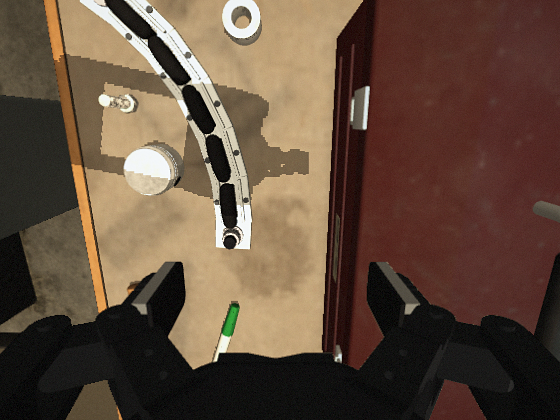

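The scene view shows the connector at the near right end (380,267) and the blank cap at (225,230). In the wrist view the connector is at (232,238) and the pads run up-left through about (229,205), (218,158), (199,109), (168,60) and (128,18). The piston is at (152,170), the bolt at (118,102) and the ring at (241,20).

```bash
python3 - <<'E'
from h import *
import pickle
cs=pickle.load(open("c0.pkl","rb"));c=cs["wrist"]
g=c["pixels"].max(2); m=(g<40).astype(np.uint8); m[265:]=0; m[:,:90]=0; m[:,270:]=0
m=cv2.morphologyEx(m,cv2.MORPH_OPEN,np.ones((5,5),np.uint8))
n,l,s,ct=cv2.connectedComponentsWithStats(m)
P=[]
for i in range(1,n):
    if s[i,4]>60:
        X=cast(c,ct[i],.048); print(ct[i].round(1),s[i],X.round(4)); P.append(X)
print("conn",cast(c,(232,238),.042),"piston",cast(c,(152,170),.048),"box",cast(c,(338,150),0))
print("campos",-np.array(c["R"]).T@c["t"])
# rigid fit on the five bars (connector excluded): order along y
loc=np.array([(-19,-106),(-5,-54),(0,0),(-5,54),(-19,106)])/1e3
B=[p[:2] for p,a in zip(P,[s[i,4] for i in range(1,n) if s[i,4]>60])]
B=np.array(sorted(B,key=lambda p:p[1]));print(len(B))
np.save("B.npy",B)
for off in range(len(B)-4):
    b=B[off:off+5];a=loc-loc.mean(0);q=b-b.mean(0)
    U,S,V=np.linalg.svd(a.T@q);R=(U@np.diag([1,np.sign(np.linalg.det(U@V))])@V).T
    o=b.mean(0)-R@loc.mean(0);f=loc@R.T+o
    print(off,"o",o.round(4),"yaw",np.arctan2(R[1,0],R[0,0]).round(3),"res",(1e3*(f-b)).round(1).tolist());print(f.round(4))
    for nme in("scene","side"):print(nme,[proj(cs[nme],np.r_[p,.05]).round(0).tolist() for p in f])
E
```

```text
[149.4  39.8] [ 106    0   83   85 1665] [0.453  0.1471 0.048 ]
[198.1 109.5] [183  86  32  48 814] [0.4954 0.0835 0.048 ]
[217.7 157.9] [206 136  24  46 729] [0.5127 0.0353 0.048 ]
[227.9 204.8] [220 184  17  44 612] [ 0.5212 -0.0153  0.048 ]
[228.3 243.3] [224 238  10  11  82] [ 0.5197 -0.0602  0.048 ]
conn [ 0.52326068 -0.05604502  0.042     ] piston [0.44238695 0.02280115 0.048     ] box [0.64725344 0.0395692  0.        ]
campos [0.57379959 0.0698018  0.37258961]
5
0 o [0.5096 0.0409] yaw 0.29 res [[2.0, -6.0], [-0.9, 3.0], [-3.1, 5.5], [-6.0, 7.6], [8.0, -10.2]]
[[ 0.5218 -0.0661]
 [ 0.5203 -0.0123]
 [ 0.5096  0.0409]
 [ 0.4894  0.0912]
 [ 0.4611  0.137 ]]
scene [[383.0, 257.0], [357.0, 242.0], [329.0, 230.0], [300.0, 222.0], [271.0, 217.0]]
side [[343.0, 287.0], [322.0, 265.0], [298.0, 247.0], [271.0, 233.0], [243.0, 222.0]]
```

View pics/side0.png

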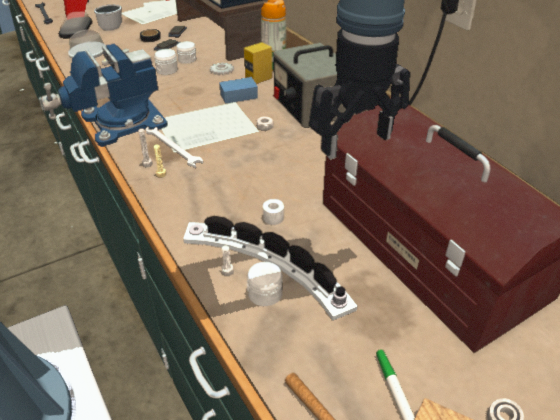

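The side view confirms the same layout: connector at (340,293), cap at (195,230), toolbox well clear. Pads 4 and 5 merged in the mask, so I refit with their midpoint.

```bash
python3 - <<'E'
from h import *
import pickle
from scipy.optimize import least_squares
cs=pickle.load(open("c0.pkl","rb"))
loc=np.array([(-19,-106),(-5,-54),(0,0),(-5,54),(-19,106)])/1e3
M=np.array([(.5212,-.0153),(.5127,.0353),(.4954,.0835),(.453,.1471)])
def T(p):
    a=p[2];R=np.array([[np.cos(a),-np.sin(a)],[np.sin(a),np.cos(a)]]);return loc@R.T+p[:2]
def f(p):
    q=T(p);return (np.r_[q[:3],[q[3:].mean(0)]]-M).ravel()
r=least_squares(f,[.5,.08,.3]);q=T(r.x);print(r.x.round(4),(1e3*r.fun).round(1));print(q.round(4))
for n in("scene","side"):
    im=cs[n]["pixels"][:,:,::-1].copy()
    for p in q: cv2.circle(im,tuple(int(v) for v in proj(cs[n],np.r_[p,.05]).round()),1,(0,0,255),-1)
    cv2.imwrite(f"pics/{n}1.png",cv2.resize(im[190:320,170:410],(400,217),interpolation=cv2.INTER_CUBIC)) if 0 else None
    globals()[n]=cv2.resize(im[200:320,170:410],(800,400)) 
cv2.imwrite("pics/chk.png",cv2.resize(np.vstack([scene,side]),(600,600)))
E
```

```text
[0.4953 0.0846 0.4357] [ 1.6 -4.2  0.9 -1.8 -0.1  1.1 -2.4  4.9]
[[ 0.5228 -0.0195]
 [ 0.5136  0.0335]
 [ 0.4953  0.0846]
 [ 0.468   0.1314]
 [ 0.4333  0.1727]]
```

View pics/chk.png

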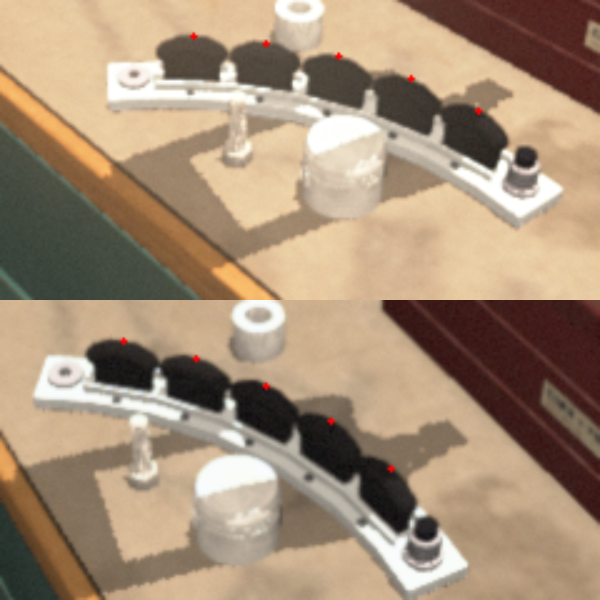

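The fitted pad tops sit on the pads in both views, so I'll close the gripper, go above pad 1 and turn the tool to the edge's own axes.

carry_out:
  plan: "-0.11 -0.33 0.8 0 0 0;-0.11 -0.33 0.8 0 0 0;-0.11 -0.33 0.8 0 0 0;-0.12 -0.31 0.8 0 0 0;0 0 0 0 0 -1;0 0 0 0 0 -1;0 0 0 0 0 -1;0 0 0 0 0 -1"
  claw: 1

```text
time_s: 0.82
eef_pos: [0.5226, -0.018, 0.1027]
eef_rot: [-0.001, 0.551, 0.835, -0.0]
wrist_force: [0.5, 0.1, -0.8]
opening: 0.006
grasp_force: 0.0
```

carry_out:
  plan: "0 0 0 0 0 -0.36;0 0 0 0 0 0;0 0 0 0 0 0;0 0 0 0 0 0;0 0 0 0 0 0;0 0 0 0 0 0;0 0 0 0 0 0;0 0 0 0 0 0"

```text
time_s: 1.48
eef_pos: [0.523, -0.018, 0.1033]
eef_rot: [0.0, 0.538, 0.843, -0.0]
wrist_force: [-0.2, 0.1, 0.0]
opening: -0.002
grasp_force: 0.0
```

```bash
python3 - <<'E'
from h import *
import pickle
cs={n:ctrl.camera(n) for n in("scene","side","wrist")};pickle.dump(cs,open("c1.pkl","wb"))
S=cs["side"]["pixels"][200:320,220:400];w=cs["wrist"]["pixels"]
im=np.hstack([cv2.resize(w,(400,300)),cv2.resize(S,(400,300))])
cv2.imwrite("pics/near.png",im[:,:,::-1])
o=ctrl.get_obs();print(o["eef_pos"],o["eef_rot"],o["wrist_force"],o["opening"],o["time_s"])
E
```

```text
[ 0.52300102 -0.01797744  0.1032881 ] [-1.19546228e-05  5.37479673e-01  8.43276705e-01  2.80370097e-07] [ 0.00655547 -0.41431653  0.68676829] 0.0014586488730015472 1.6333
```

View pics/near.png

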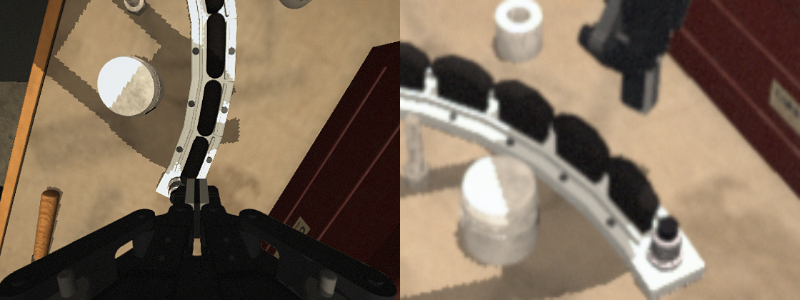

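In the wrist view the shut fingers (at ~195,190 in the half-scale picture) hang over pad 1 at (195,155), with pad 2 at (209,107) and pad 3 at (213,38). In the side view the tips are at height, as expected.

```bash
python3 - <<'E'
from h import *
import pickle
c=pickle.load(open("c1.pkl","rb"))["wrist"]
m=(c["pixels"].max(2)<40).astype(np.uint8); m[250:]=0; m[:,:250]=0; m[:,335:]=0
m=cv2.morphologyEx(m,cv2.MORPH_OPEN,np.ones((5,5),np.uint8))
n,l,s,ct=cv2.connectedComponentsWithStats(m)
t=.4357;R=np.array([[np.cos(t),-np.sin(t)],[np.sin(t),np.cos(t)]]);o=np.array([.4953,.0846])
for i in range(1,n):
  if s[i,4]>200:
    x0,y0,w,h=s[i,:4]; 
    for z in(.04,.048):
      X=cast(c,ct[i],z);e=[cast(c,(ct[i][0],y),z)[:2]for y in(y0,y0+h)]
      print(z,s[i],ct[i].round(),X.round(4),"own mm",(1e3*R.T@(X[:2]-o)).round(1),"len",np.linalg.norm(e[0]-e[1]).round(4))
print(-np.array(c["R"]).T@c["t"], [proj(c,np.r_[p,.05]).round() for p in [(.5228,-.0195),(.5136,.0335),(.4953,.0846)]])
E
```

```text
0.04 [ 288    0   28  109 2556] [302.  55.] [0.4898 0.0885 0.04  ] own mm [-3.4  5.8] len 0.0607
0.048 [ 288    0   28  109 2556] [302.  55.] [0.4899 0.0868 0.048 ] own mm [-4.   4.2] len 0.0584
0.04 [ 277  113   33   77 1747] [293. 151.] [0.5102 0.0344 0.04  ] own mm [ -7.7 -51.8] len 0.0499
0.048 [ 277  113   33   77 1747] [293. 151.] [0.5095 0.0348 0.048 ] own mm [ -8.1 -51.1] len 0.048
0.04 [ 253  192   38   58 1297] [273. 222.] [ 0.5187 -0.0153  0.04  ] own mm [ -20.9 -100.5] len 0.0425
0.048 [ 253  192   38   58 1297] [273. 222.] [ 0.5177 -0.013   0.048 ] own mm [-20.9 -97.9] len 0.0409
[0.49254605 0.04520262 0.24539378] [array([276., 234.]), array([298., 156.]), array([308.,  62.])]
```

carry_out:
  plan: "0 -0.04 0.27 0 0 0;0 -0.04 0.27 0 0 0;0 0 0.27 0 0 0;0 0 0.27 0 0 0;0 0 0 0 0 0;0 0 0 0 0 0;0 0 0 0 0 0;0 0 0 0 0 0"

```text
time_s: 2.3
eef_pos: [0.5206, -0.0195, 0.0605]
eef_rot: [0.0, 0.537, 0.843, 0.0]
wrist_force: [0.0, -0.1, -0.5]
opening: -0.002
grasp_force: 0.0
```

carry_out:
  plan: "0 0 0.05 0 0 0;0 0 0.05 0 0 0;0 0 0.05 0 0 0;0 0 0.05 0 0 0;0 0 0.05 0 0 0;0 0 0.04 0 0 0;0 0 0 0 0 0;0 0 0 0 0 0"

```text
time_s: 2.97
eef_pos: [0.5201, -0.0193, 0.0486]
eef_rot: [-0.0, 0.537, 0.843, -0.0]
wrist_force: [0.3, 0.3, 1.4]
opening: -0.004
grasp_force: 1.0
```

carry_out:
  plan: "0 0 0.03 0 0 0;0 0 0.03 0 0 0;0 0 0.01 0 0 0;0 0 0 0 0 0;0 0 0 0 0 0;0 0 0 0 0 0;0 0 0 0 0 0;0 0 0 0 0 0"

```text
time_s: 3.63
eef_pos: [0.5202, -0.0193, 0.0459]
eef_rot: [0.0, 0.537, 0.843, 0.0]
wrist_force: [-1.4, 0.5, 4.8]
opening: -0.0
grasp_force: 2.6
```

```bash
python3 - <<'E'
from h import *
o=ctrl.get_obs();print(o["eef_pos"],o["wrist_force"],o["torque"],o["time_s"])
S=ctrl.camera("side")["pixels"][200:320,220:400];T=ctrl.camera("scene")["pixels"][190:310,240:420]
cv2.imwrite("pics/p1.png",np.hstack([cv2.resize(a,(400,300)) for a in(S,T)])[:,:,::-1])
E
```

```text
[ 0.52021186 -0.01933261  0.0458919 ] [-1.44485257  0.46686672  4.84425736] [0.08703916 0.27649739 0.02202363] 3.6333
```

View pics/p1.png

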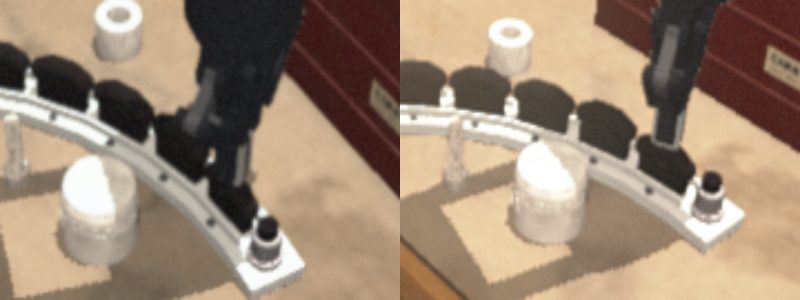

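The tips press pad 1 with 4.8 N, about 4 mm in, and they sit centred on it (side view ~ (235,180)). Next is the glide to pad 2.

carry_out:
  plan: "0.186 0.05 0 0 0 0;0.186 0.05 0 0 0 0;0.186 0.05 0 0 0 0;0.186 0.05 0 0 0 0;0.186 0.05 0 0 0 0;0.186 0.05 0 0 0 0;0.186 0.05 0 0 0 0;0 0 0 0 0 0"

```text
time_s: 4.4
eef_pos: [0.5107, 0.0356, 0.0459]
eef_rot: [0.0, 0.537, 0.844, 0.0]
wrist_force: [1.0, 1.1, 5.8]
opening: -0.0
grasp_force: 2.5
```

carry_out:
  plan: "0 0 0 0 0 0;0 0 0 0 0 0;0 0 0 0 0 0;0 0 0 0 0 0;0 0 0 0 0 0;0 0 0 0 0 0;0 0 0 0 0 0;0 0 0 0 0 0"

```text
time_s: 5.07
eef_pos: [0.5107, 0.0355, 0.0458]
eef_rot: [-0.0, 0.537, 0.843, 0.001]
wrist_force: [1.1, 2.8, 5.2]
opening: -0.003
grasp_force: 2.6
```

carry_out:
  plan: "0.193 0.018 0 0 0 0;0.193 0.018 0 0 0 0;0.193 0.018 0 0 0 0;0.193 0.018 0 0 0 0;0.193 0.018 0 0 0 0;0.193 0.018 0 0 0 0;0.193 0.018 0 0 0 0;0 0 0 0 0 0"

```text
time_s: 5.73
eef_pos: [0.4921, 0.0866, 0.0458]
eef_rot: [-0.0, 0.537, 0.844, 0.0]
wrist_force: [0.3, 2.5, 4.4]
opening: -0.005
grasp_force: 2.6
```

carry_out:
  plan: "0 0 0 0 0 0;0 0 0 0 0 0;0 0 0 0 0 0;0 0 0 0 0 0;0 0 0 0 0 0;0 0 0 0 0 0;0 0 0 0 0 0;0 0 0 0 0 0"

```text
time_s: 6.4
eef_pos: [0.4921, 0.0865, 0.0457]
eef_rot: [-0.001, 0.538, 0.843, 0.001]
wrist_force: [0.2, 2.9, 5.7]
opening: 0.004
grasp_force: 2.7
```

```bash
python3 - <<'E'
from h import *
o=ctrl.get_obs();print(o["eef_pos"],o["wrist_force"],o["torque"],o["time_s"])
S=ctrl.camera("side")["pixels"][190:310,170:350];T=ctrl.camera("wrist")["pixels"]
cv2.imwrite("pics/p3.png",np.hstack([cv2.resize(a,(400,300)) for a in(S,T)])[:,:,::-1])
E
```

```text
[0.49207875 0.0865251  0.04570343] [0.20647105 2.87993892 5.68908696] [ 0.53788496 -0.1003889  -0.01124451] 6.4
```

View pics/p3.png

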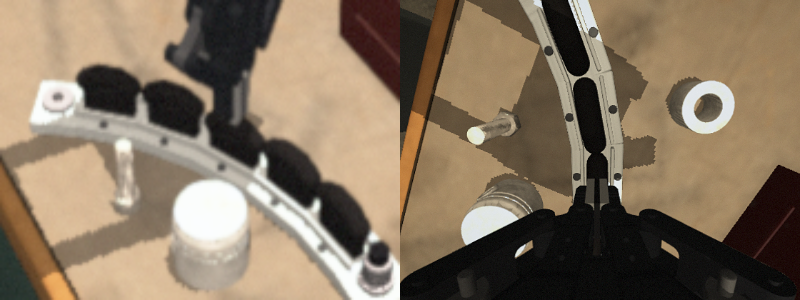

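The tips are centred on pad 3 (side view ~(232,120)), and pads 4 and 5 lie straight ahead in the wrist view at (590,115) and (565,35). The ring and bolt are clear of the path, so I'll continue.

carry_out:
  plan: "0.193 -0.018 0 0 0 0;0.193 -0.018 0 0 0 0;0.193 -0.018 0 0 0 0;0.193 -0.018 0 0 0 0;0.193 -0.018 0 0 0 0;0.193 -0.018 0 0 0 0;0.193 -0.018 0 0 0 0;0 0 0 0 0 0"

```text
time_s: 7.17
eef_pos: [0.4645, 0.1333, 0.0459]
eef_rot: [-0.0, 0.537, 0.843, 0.0]
wrist_force: [0.2, 2.0, 5.1]
opening: -0.004
grasp_force: 2.6
```

carry_out:
  plan: "0 0 0 0 0 0;0 0 0 0 0 0;0 0 0 0 0 0;0 0 0 0 0 0;0 0 0 0 0 0;0 0 0 0 0 0;0 0 0 0 0 0;0 0 0 0 0 0"

```text
time_s: 7.83
eef_pos: [0.4644, 0.1332, 0.0457]
eef_rot: [-0.001, 0.538, 0.843, 0.001]
wrist_force: [-0.1, 3.0, 5.6]
opening: -0.002
grasp_force: 2.7
```

carry_out:
  plan: "0.186 -0.05 0 0 0 0;0.186 -0.05 0 0 0 0;0.186 -0.05 0 0 0 0;0.186 -0.05 0 0 0 0;0.186 -0.05 0 0 0 0;0.186 -0.05 0 0 0 0;0.186 -0.05 0 0 0 0;0 0 0 0 0 0"

```text
time_s: 8.5
eef_pos: [0.4294, 0.1745, 0.0457]
eef_rot: [-0.0, 0.537, 0.843, 0.0]
wrist_force: [-1.0, 1.8, 5.9]
opening: -0.002
grasp_force: 2.6
```

carry_out:
  plan: "0 0 0 0 0 0;0 0 0 0 0 0;0 0 0 0 0 0;0 0 0 0 0 0;0 0 0 0 0 0;0 0 0 0 0 0;0 0 0 0 0 0;0 0 0 0 0 0"

```text
time_s: 9.17
eef_pos: [0.4294, 0.1744, 0.0456]
eef_rot: [-0.001, 0.538, 0.843, 0.0]
wrist_force: [-0.4, 2.7, 4.6]
opening: -0.002
grasp_force: 2.7
```

```bash
python3 - <<'E'
from h import *
o=ctrl.get_obs();print(o["eef_pos"],o["wrist_force"],o["torque"],o["time_s"])
S=ctrl.camera("side")["pixels"][180:300,150:330];T=ctrl.camera("wrist")["pixels"]
cv2.imwrite("pics/p5.png",np.hstack([cv2.resize(a,(400,300)) for a in(S,T)])[:,:,::-1])
E
```

```text
[0.42942027 0.1743664  0.0455795 ] [-0.42626136  2.6674511   4.60431478] [0.53751177 0.05802292 0.01466573] 9.1667
```

View pics/p5.png

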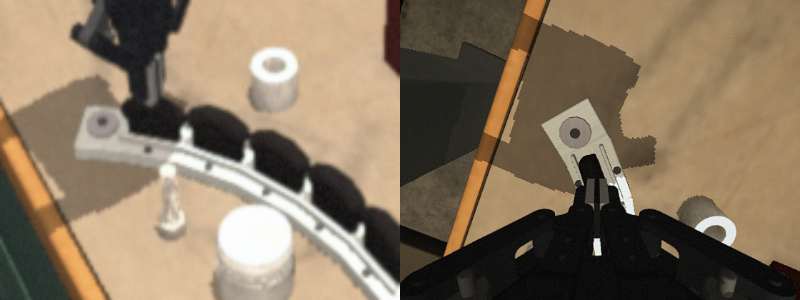

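The tips rest on pad 5 next to the cap (side view ~(150,100)), pressing with about 5 N, and the loose parts stand where they were.

```bash
python3 -c "
from bench import ctrl
print(ctrl.hand_in())"
```

```text
the job is handed in; nothing more can be done
None
```

The shut fingertips pressed all five pads in order from the connector end, each about 4 mm in at roughly 5 N. The job was handed in at 9.2 s with the tips still pressing the last pad and the loose parts undisturbed; no verdict was returned.

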